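# Re-seat the spice turntable and load a jar

### The arm

A 6-joint arm with a two-finger parallel gripper is mounted at the origin on a cart in front of the work surface, level with it; the furniture and walls round the work are solid. World frame = base frame: x ahead of the robot, y to its left, z up, the work surface at z = 0. Lengths are in m, angles in degrees, forces in N, time in s.
With the tool pointing down it reaches from about 0.35 to 0.875 m from the base axis. Payload 4.2 kg.
Tool frame: the origin (TCP) lies on the centre line of the jaws, within the pads' length; the fingertips stand 25 mm ahead of it and the grasp point (between the pads) lies 6 mm ahead of it (finger_overhang is the distance from the TCP to the fingertips, in m); z points along the fingers, y is the line along which they close (so a half turn about z gives the same grasp; the last joint's range is limited). The gripper opens to 87 mm and grips with 3 to 60 N. Pads are 19 mm wide; open, the fingers measure 117 mm over their backs; the gripper's body (75 mm by 190 mm) begins 51 mm behind the grasp point.
Start: joints at [-56.631, 22.042, 0.453, 0, -68.411, -14.817], TCP at [0.199, -0.592, 0.248] pointing down, gripper open.
Joint ranges: [-179.83, 179.83], [-69.29, 118.12], [-61.27, 80.66], [-181.25, 117.63], [-171.15, -9.14], [-177.46, 177.46]. Speed limits (degrees/s): [159.86, 159.86, 180, 180, 180, 180].

### API

Orientations are given as a 3x3 rotation matrix whose columns are the frame's x, y, z axes.
In Python, from station import sense, capture, finish_job, spot_in, tip_of, finger_overhang gives the robot as it stands. The module is installed in compiled form; this text tells all that it offers.
- The arm moves only by the tool servo_tool, never from a script. Its arguments are lists of equal length, an entry for each row: "slide": the shift along the tool's x, y, z in m, a list of three; "spin": the turn about the tool's z in degrees; "grip": the closure, from 0 (fully open) to 1 (shut). A call has exactly 5 rows; each row is the pose to reach, as a shift and turn from the pose commanded when the call began, along the tool's axes at that moment; what a row does not reach only later rows make up. A row lasts 1/12 s, in which the tool goes at most 41.7 mm and 7.16 degrees, less where a joint would pass 70% of its speed; a pose out of reach is approached as far as the arm can. A call with a gripper value outside its range is refused whole. The fingers move at their own pace and stop on an object; the grip force is fixed at half the most. Time passes only in rows, so rows that repeat a pose let the fingers close, or fill a call up. It gives the time, the measured TCP pose, the force, the opening and the grip force at its end, in the units of the state.
- sense(): the state, without advancing time (a new reading comes with each control period).
- capture(name): name is "side" or "top"; returns a dict with "pixels" (384x512x3 uint8, blue, green, red), "depth" (384x512 float32, m along the optical axis (not along the pixel's ray), 0 where there is no reading), "fx", "fy", "cx", "cy" (pixels), "R" (3x3) and "t" (3): a world point X has camera coordinates R X + t. Camera axes: x right, y down, z forward; pixel columns grow to the right and rows downward; lengths in m; the calibration is good to about 2 mm. A picture is of the moment at which its call begins.
- finish_job(): hands the job in; it is judged then, once.
Trained networks look in the newest picture that a camera, given by its name, has taken for a name from the list of things; names that differ only in an ending like _2 or _b are one class to them, and where a whole thing is asked for, a point or a joint stands for the part that bears it (a point fixed in the world has none). Each returns a list of dicts, best first, with "conf" (0 to 1); they miss things now and then, are a little off and sometimes report something else, mostly with a low value. They report only what shows in the picture. A call takes as long as a camera call. They do not tell look-alikes from the thing itself.
- spot_in(thing, camera): "point" ([x, y, z] in m, in world coordinates, good to about 4 mm: the middle of the surface that is visible of it).
- tip_of(thing, camera): "point" ([x, y, z] in m, in world coordinates, good to about 4 mm: a listed point, or the origin of a listed thing).
The state is a dict: "time_s": time; "joints": joint angles; "joint_velocities": joint speeds; "effort": joint torques, N m; "tcp_pos": TCP position; "ee_rot": TCP orientation; "wrist_force": force on the tool from outside, world axes, zero at the start; "moment": the same for the moment, N m; "gripper_width": opening from 0.0 (shut) to 1.0 (fully open); "gripper_force": force on a finger pad.
Only numpy, scipy, OpenCV 4.12 (cv2) and the standard library are available. Lean on these libraries where they do the work, as an engineer would, in place of code of your own. Each camera call takes 0.05 s, during which the arm holds its last target. There are 200 camera calls.

### The job

The round wooden turntable was put back on its steel base after cleaning, but the stub under it missed the bearing hole, so it sits high. Work it about on the base until the stub drops into the hidden hole and the tray lies flat on the base, then stand the spice jar that is out on the worktop upright on the tray, between the finger cup and the rim. Leave the grey mug, the espresso cup and the egg cup where they are.

Things in the scene. Friction and masses are not known exactly. Their poses are not given: they have to be found in the camera images.
- turntable: round wooden tray, diameter 196 mm, 0.5 kg, loose, any yaw will do. Origin: centre of the lower end of the steel stub under it (diameter 40, 10 mm long, foot chamfered 1.5 mm). The tray plate lies 10 to 16 mm above the origin; its rim is 5 mm thick and 12 mm high above the plate. Starts level, stub on the base, 20 to 30 mm off the hole in any direction.
- cup_floor (a point): on the tray's axis, floor of the finger cup in its middle (an open ring, 50 mm inside, 58 mm outside, 20 mm high above the plate; the plate is its floor; fingertips in it can slide the tray, with 2 to 5 N; within 1 mm of the hole's axis it drops in by its weight). 16 mm above the turntable's origin: 34 mm above the worktop while the stub stands on the base, 24 mm when it is home
- base: round dark steel base, diameter 140, 18 mm high, immovable, hidden from above by the tray. Origin: centre of its underside, on the worktop. In the middle of its flat top is the blind bearing hole, diameter 42, 12 mm deep. Stub home: the plate lies on the base and the turntable's origin is 8 mm above this origin, 18 mm before.
- jar: spice jar, round, red cap on a glass body with a label, diameter 45 mm (body 42), 106 mm high, 0.11 kg; stands alone on the open worktop to the right of the turntable (two more like it stand on the wooden serving tray at the back: not those). Origin: centre of its underside, z up. It can be gripped round the body at 70 mm height.
- mug: grey mug, 88 mm high, on a cork coaster; origin: centre of its underside. Not to be moved. (Behind the work a wall cabinet hangs 450 mm above the worktop; its front is about 0.5 m ahead of the robot on the right, 0.6 m on the left.)
- espresso_cup: small white espresso cup with a handle, 56 mm high; origin: centre of its underside. Not to be moved.
- egg_cup: small white egg cup, 58 mm high; origin: centre of its underside. Not to be moved.
Mind the look-alikes: they are no part of the job. What is shaped like the jar but green or purple is not meant.

How it is judged (in metres and radians):
On the way:
1. the turntable's stub is home in the bearing hole and the tray lies level on the base, before the jar is put on it (z of turntable in the frame of base below 0.0105 m and horizontal distance between turntable and base below 0.004 m and angle between turntable's own z axis and vertical below 0.035 rad and horizontal distance between jar and turntable above 0.1 m), for 0.2 s.
At the end, for the whole second after the job is handed in: The stub is home: turntable origin under 10.5 mm above the base's, within 4 mm of its axis, tilt under 2 degrees; the spice jar stands upright (within 3.4 degrees) on the tray plate, its axis 45 to 77 mm from the turntable's; both at rest (under 20 mm/s) (z of turntable in the frame of base below 0.0105 m and horizontal distance between turntable and base below 0.004 m and angle between turntable's own z axis and vertical below 0.035 rad and horizontal distance between jar and turntable between 0.045 and 0.077 m and z of jar in the frame of turntable between 0.012 and 0.02 m and angle between jar's own z axis and vertical below 0.06 rad and linear speed of each of jar, turntable below 0.02 m/s); the robot touches nothing.
It fails at once if the grey mug, the espresso cup or the egg cup is moved by more than 30 mm (distance of any of mug, espresso_cup, egg_cup from where it was at the start of the episode above 0.03 m).
It also fails if it takes over 67 s, if anything falls off the work surface, if the arm or the gripper's body presses on something with over 40 N, if the wrist force passes 120 N, or if a joint passes its speed limit or range.

## Working session

There is one attempt and no reset: what is moved stays moved. The work goes in short steps, Python scripts to look and compute and a tool call to move; the robot and the scene stay as the last step left them, time stands still between calls to the robot, and variables do not carry over. Pictures are saved under pics/ and viewed, at most 10 in all, crops included, and the job is handed in when it is done.

Besides the shell and the picture viewer there is one more tool, called after ">>>" as name(argument=value, ...) on one line, values as JSON. servo_tool: Moves the arm, as the interface text tells. Its arguments: {"type":"object","properties":{"slide":{"type":"array"},"spin":{"type":"array"},"grip":{"type":"array"}},"required":["slide","spin","grip"]}

```bash
mkdir -p pics
cat > h.py <<'E'
import numpy as np, cv2
from station import *
E
python3 - <<'E'
from h import *
s=sense(); print(s['time_s'],s['tcp_pos'],s['ee_rot'],finger_overhang)
P=[]
for c in('top','side'):
    d=capture(c); P.append(d['pixels']); print(c,d['R'],d['t'],d['fx'])
    for n in('cup_floor','turntable','jar','mug','espresso_cup','egg_cup'):
        print(n,[(np.round(r['point'],3).tolist(),round(r['conf'],2)) for r in tip_of(n,c)[:4]])
    cv2.imwrite(f'pics/{c}0.png',d['pixels'])
E
```

```text
0.0 [ 0.19870419 -0.59200496  0.24647583] [[-9.48093160e-01 -3.17991770e-01 -7.70890541e-04]
 [-3.17992689e-01  9.48091075e-01  1.99073349e-03]
 [ 9.78375768e-05  2.13253836e-03 -9.99997721e-01]] 0.025
top [[ 1.75683508e-02 -9.99845661e-01 -8.34350684e-05]
 [-9.88489179e-01 -1.73562637e-02 -1.50292726e-01]
 [ 1.50268081e-01  2.72286999e-03 -9.88641537e-01]] [-0.26044955  0.47107345  1.36890448] 424.94012959825
cup_floor [([0.445, -0.052, 0.036], 0.84)]
turntable [([0.449, -0.054, 0.019], 0.76)]
jar [([0.43, -0.214, 0.002], 0.75), ([0.439, -0.3, -0.002], 0.47)]
mug [([0.545, -0.418, 0.008], 0.75)]
espresso_cup [([0.46, -0.441, -0.0], 0.89)]
egg_cup [([0.485, -0.513, -0.001], 0.64)]
side [[ 0.80417368 -0.594356   -0.00675603]
 [-0.33231436 -0.44014493 -0.83417001]
 [ 0.49282031  0.67306269 -0.55146601]] [-0.52634065  0.08766307  1.63423224] 469.4357715081405
cup_floor [([0.451, -0.055, 0.032], 0.58)]
turntable [([0.448, -0.054, 0.016], 0.97)]
jar [([0.382, -0.66, 0.001], 0.73), ([0.43, -0.212, 0.001], 0.56), ([0.439, -0.299, -0.002], 0.41)]
mug [([0.545, -0.415, 0.004], 0.79)]
espresso_cup [([0.465, -0.448, -0.002], 0.68), ([0.49, -0.515, 0.002], 0.3)]
egg_cup [([0.489, -0.511, 0.004], 0.55), ([0.466, -0.446, -0.002], 0.33)]
```

View pics/top0.png

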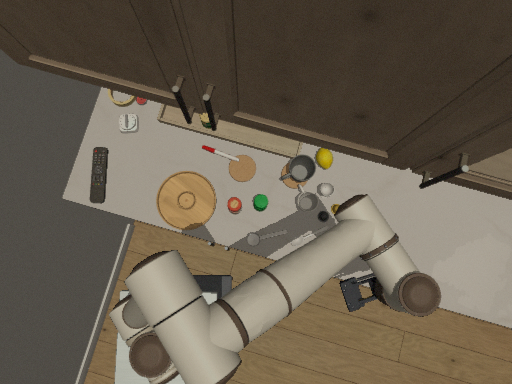

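View pics/side0.png

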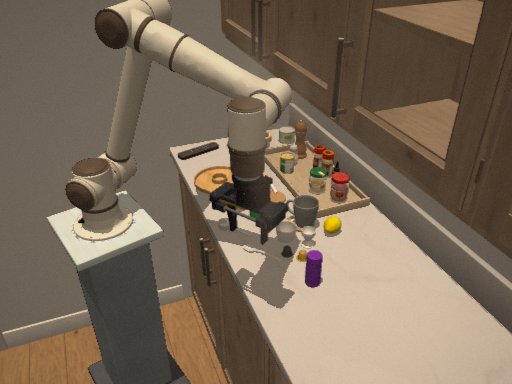

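The jar to move is the one with the red cap, at about (234,205) in the top picture. The green one at (261,202) and the purple one in the side view at (313,268) are look-alikes. The tray is at (187,200). I'll go above the tray with the fingers nearly shut, then look under it from the side.

>>> servo_tool(slide=[[-0.027,0.029,0],[-0.054,0.058,0],[-0.081,0.086,0],[-0.108,0.115,0],[-0.136,0.144,0]], spin=[0,0,0,0,0], grip=[0.85,0.85,0.85,0.85,0.85])

```text
time_s: 1.12
tcp_pos: [0.2822, -0.4112, 0.2476]
ee_rot: [[-0.948, -0.317, 0.0], [-0.317, 0.948, -0.0], [-0.0, -0.0, -1.0]]
wrist_force: [1.0, -0.1, 0.4]
gripper_width: 0.708
gripper_force: 0.0
```

>>> servo_tool(slide=[[-0.027,0.029,0],[-0.054,0.058,0],[-0.081,0.086,0],[-0.108,0.115,0],[-0.136,0.144,0]], spin=[0,0,0,0,0], grip=[0.85,0.85,0.85,0.85,0.85])

```text
time_s: 1.53
tcp_pos: [0.3654, -0.2312, 0.248]
ee_rot: [[-0.948, -0.318, 0.001], [-0.318, 0.948, -0.0], [-0.001, -0.001, -1.0]]
wrist_force: [1.4, -0.4, -0.3]
gripper_width: 0.327
gripper_force: 0.0
```

>>> servo_tool(slide=[[-0.027,0.029,0],[-0.054,0.058,0],[-0.081,0.086,0],[-0.108,0.115,0],[-0.136,0.144,0]], spin=[0,0,0,0,0], grip=[0.85,0.85,0.85,0.85,0.85])

```text
time_s: 1.95
tcp_pos: [0.4485, -0.0512, 0.2481]
ee_rot: [[-0.948, -0.319, 0.001], [-0.319, 0.948, 0.0], [-0.001, -0.0, -1.0]]
wrist_force: [1.3, -0.1, 0.2]
gripper_width: 0.154
gripper_force: 0.0
```

```bash
cat >> h.py <<'E'
def proj(d,X):
    p=np.atleast_2d(X)@d['R'].T+d['t']
    return np.c_[d['fx']*p[:,0]/p[:,2]+d['cx'], d['fy']*p[:,1]/p[:,2]+d['cy']]
def circ(c,r,z):
    a=np.linspace(0,2*np.pi,73); return np.c_[c[0]+r*np.cos(a),c[1]+r*np.sin(a),0*a+z]
E
python3 - <<'E'
from h import *
s=sense(); print(s['time_s'],s['tcp_pos'],s['gripper_width'],s['wrist_force'])
d=capture('side')
for n in('cup_floor','turntable','jar'): print(n,[(np.round(r['point'],4).tolist(),round(r['conf'],2)) for r in tip_of(n,'side')[:4]])
np.savez('side1.npz',**d)
im=d['pixels']; S=8; x0,y0=180,145
c=cv2.resize(im[y0:y0+60,x0:x0+90],None,fx=S,fy=S,interpolation=cv2.INTER_CUBIC)
c=cv2.convertScaleAbs(c,alpha=1.3,beta=10)
cv2.imwrite('pics/side1.png',c)
u=proj(d,circ((.448,-.054),.07,0)); print(u[::6].round(1).tolist())
u=proj(d,circ((.448,-.054),.098,.046)); print(u[::6].round(1).tolist())
E
```

```text
1.95 [ 0.44847779 -0.05118572  0.24809174] 0.15409443348239732 [ 1.29062706 -0.14147964  0.17872806]
cup_floor [([0.4498, -0.0547, 0.0356], 0.89)]
turntable [([0.4463, -0.0547, 0.0159], 0.87)]
jar [([0.4391, -0.2953, -0.0026], 0.97), ([0.3813, -0.6545, -0.0005], 0.94), ([0.4298, -0.2116, -0.0002], 0.56)]
[[234.6, 182.3], [227.7, 179.3], [218.8, 178.7], [210.1, 180.5], [203.8, 184.3], [201.6, 189.2], [204.2, 193.9], [211.2, 197.1], [220.7, 197.9], [229.8, 195.9], [236.0, 191.8], [237.7, 186.8], [234.6, 182.3]]
[[240.1, 170.0], [230.4, 166.1], [217.9, 165.2], [205.7, 167.6], [196.7, 172.7], [193.3, 179.4], [196.9, 186.0], [206.9, 190.5], [220.5, 191.5], [233.6, 188.7], [242.4, 183.0], [244.7, 176.2], [240.1, 170.0]]
```

View pics/side1.png

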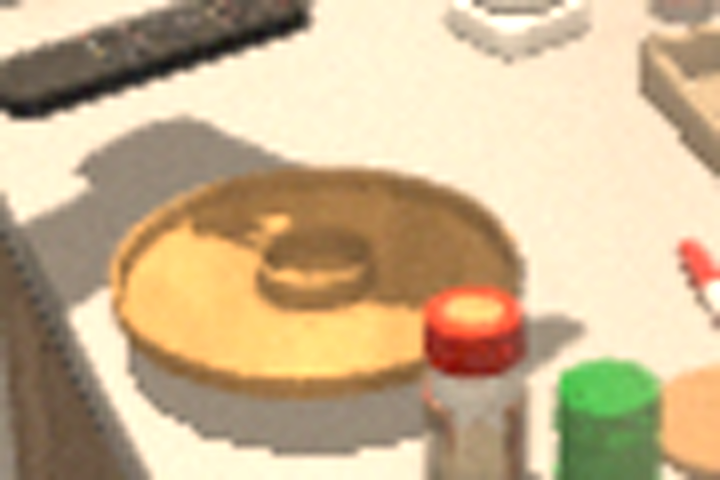

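The side picture shows the tray ellipse centred at about (219,179), with grey shadow below it (crop rows 390-450). The base isn't obvious, so I'll check the pixel columns under the tray edge.

Run:
```python
from h import *
d=dict(np.load('side1.npz')); im=d['pixels']
print('cols',list(range(196,234,3)))
for r in range(184,204): print(r,' '.join('%3d/%3d/%3d'%tuple(im[r,c]) for c in range(196,234,3)))
print(d['depth'][184:204,[204,210,216,222,228]].round(3).tolist())
t=(.448,-.054)
for z in(.028,.046): print(z,proj(d,circ(t,.098,z)).max(0))
```

```text
cols [196, 199, 202, 205, 208, 211, 214, 217, 220, 223, 226, 229, 232]
184  80/145/204  82/149/211  83/151/211  81/152/213  84/151/213  85/156/218  82/148/206  78/144/202  82/147/209  84/150/209  91/160/222  76/144/201  68/131/196
185  67/124/175  81/153/214  80/149/207  82/150/210  82/150/211  85/155/219  86/157/220  88/162/222  88/164/227  89/164/225  89/160/222  80/144/203  73/135/196
186  48/ 85/121  84/150/212  83/151/209  81/151/211  83/152/212  84/155/219  86/159/222  89/163/225  87/164/227  91/161/224  94/161/223  74/142/203  74/131/189
187  45/ 74/ 98  74/135/187  85/152/213  84/149/209  82/152/213  88/157/219  95/163/225  91/165/228  90/166/228  89/162/224  88/156/221  81/146/203  72/131/191
188  68/ 87/105  48/ 87/119  81/147/207  81/145/207  83/151/212  84/157/219  87/160/223  93/168/228  90/165/227  87/163/225  85/156/220  81/143/203  73/132/189
189  85/ 98/112  41/ 73/102  56/106/148  80/146/207  85/152/213  86/155/220  91/162/224  91/166/228  89/162/227  93/161/225  90/159/221  78/143/202  67/119/170
190  88/ 99/110  56/ 80/102  46/ 77/106  58/110/155  87/156/217  82/1
[... 3548 characters left out ...]
, 1.7610000371932983], [1.7640000581741333, 1.7610000371932983, 1.7589999437332153, 1.7589999437332153, 1.7610000371932983], [1.7519999742507935, 1.7599999904632568, 1.753999948501587, 1.7589999437332153, 1.7549999952316284], [1.7450000047683716, 1.7510000467300415, 1.7489999532699585, 1.746999979019165, 1.7410000562667847], [1.7350000143051147, 1.7430000305175781, 1.7450000047683716, 1.7450000047683716, 1.7450000047683716], [1.7369999885559082, 1.7380000352859497, 1.7309999465942383, 1.7400000095367432, 1.7430000305175781], [1.7300000190734863, 1.7319999933242798, 1.7380000352859497, 1.7309999465942383, 1.7309999465942383]]
0.028 [244.85519851 195.77982704]
0.046 [244.77133278 191.65087794]
```

No base pixels show below the tray edge at row 195, so the hole must lie away from the side camera (+x, +y). I'll slide the tray about 27 mm the other way, which should expose the base's far edge to the top camera.

>>> servo_tool(slide=[[0.001,-0.003,0.03],[0.001,-0.003,0.06],[0.001,-0.003,0.09],[0.001,-0.003,0.12],[0.001,-0.003,0.145]], spin=[0,0,0,0,0], grip=[1,1,1,1,1])

```text
time_s: 2.57
tcp_pos: [0.4469, -0.0578, 0.1011]
ee_rot: [[-0.949, -0.316, -0.001], [-0.316, 0.949, -0.0], [0.001, 0.0, -1.0]]
wrist_force: [0.0, 0.4, -0.8]
gripper_width: 0.004
gripper_force: 0.0
```

>>> servo_tool(slide=[[0,0,0.012],[0,0,0.024],[0,0,0.036],[0,0,0.036],[0,0,0.036]], spin=[0,0,0,0,0], grip=[1,1,1,1,1])

```text
time_s: 2.98
tcp_pos: [0.4476, -0.0574, 0.0664]
ee_rot: [[-0.949, -0.316, -0.001], [-0.316, 0.949, -0.0], [0.001, 0.0, -1.0]]
wrist_force: [-0.4, -0.6, 0.4]
gripper_width: 0.006
gripper_force: 0.0
```

>>> servo_tool(slide=[[0,0,0],[0,0,0],[0,0,0],[0,0,0],[0,0,0]], spin=[0,0,0,0,0], grip=[0.83,0.83,0.83,0.83,0.83])

```text
time_s: 3.4
tcp_pos: [0.4484, -0.0562, 0.067]
ee_rot: [[-0.948, -0.318, 0.001], [-0.318, 0.948, 0.0], [-0.001, -0.0, -1.0]]
wrist_force: [-0.1, -0.2, 0.6]
gripper_width: 0.165
gripper_force: 0.0
```

>>> servo_tool(slide=[[0.005,-0.002,0],[0.01,-0.003,0],[0.016,-0.005,0],[0.021,-0.007,0],[0.026,-0.008,0]], spin=[0,0,0,0,0], grip=[0.83,0.83,0.83,0.83,0.83])

```text
time_s: 3.82
tcp_pos: [0.4264, -0.0724, 0.0668]
ee_rot: [[-0.948, -0.318, 0.002], [-0.318, 0.948, 0.0], [-0.002, -0.0, -1.0]]
wrist_force: [1.6, 1.6, -0.6]
gripper_width: 0.169
gripper_force: 1.3
```

>>> servo_tool(slide=[[0,0,0],[0,0,0],[0,0,-0.03],[0,0,-0.07],[0,0,-0.11]], spin=[0,0,0,0,0], grip=[0.83,0.83,0.83,0.83,0.83])

```text
time_s: 4.23
tcp_pos: [0.4237, -0.0727, 0.1766]
ee_rot: [[-0.948, -0.318, -0.007], [-0.318, 0.948, -0.001], [0.007, 0.001, -1.0]]
wrist_force: [1.4, 0.2, -0.8]
gripper_width: 0.173
gripper_force: 0.0
```

>>> servo_tool(slide=[[0.013,-0.038,0],[0.026,-0.076,0],[0.039,-0.114,0],[0.052,-0.152,0],[0.065,-0.19,0]], spin=[0,0,0,0,0], grip=[0.83,0.83,0.83,0.83,0.83])

```text
time_s: 4.65
tcp_pos: [0.4232, -0.2743, 0.176]
ee_rot: [[-0.948, -0.318, -0.003], [-0.318, 0.948, 0.001], [0.003, 0.002, -1.0]]
wrist_force: [1.4, 1.8, 1.2]
gripper_width: 0.169
gripper_force: 0.0
```

Run:
```python
from h import *
s=sense(); print(s['time_s'],s['tcp_pos'])
for c,w in(('top',(150,150,90,70)),('side',(175,145,90,65))):
    d=capture(c); np.savez(c+'2.npz',**d)
    print([(n,np.round(r['point'],4).tolist(),round(r['conf'],2)) for n in('cup_floor','turntable','jar','base') for r in tip_of(n,c)[:3]])
    x,y,W,H=w; cv2.imwrite(f'pics/{c}2.png',cv2.resize(d['pixels'][y:y+H,x:x+W],None,fx=8,fy=8,interpolation=cv2.INTER_CUBIC))
```

```text
4.65 [ 0.42315998 -0.27429666  0.1760364 ]
[('cup_floor', [0.4323, -0.0731, 0.0359], 0.69), ('cup_floor', [0.4646, -0.4397, 0.001], 0.33), ('turntable', [0.4306, -0.0694, 0.0187], 0.96), ('jar', [0.3809, -0.654, -0.0031], 0.68), ('jar', [0.4292, -0.214, 0.004], 0.57)]
[('cup_floor', [0.4322, -0.0729, 0.0331], 0.98), ('turntable', [0.4298, -0.0696, 0.0145], 0.81), ('turntable', [0.4639, -0.4453, 0.0015], 0.74), ('jar', [0.43, -0.2111, 0.0012], 0.75), ('jar', [0.4396, -0.2959, -0.0014], 0.61), ('jar', [0.3824, -0.6603, 0.0015], 0.58)]
```

View pics/top2.png

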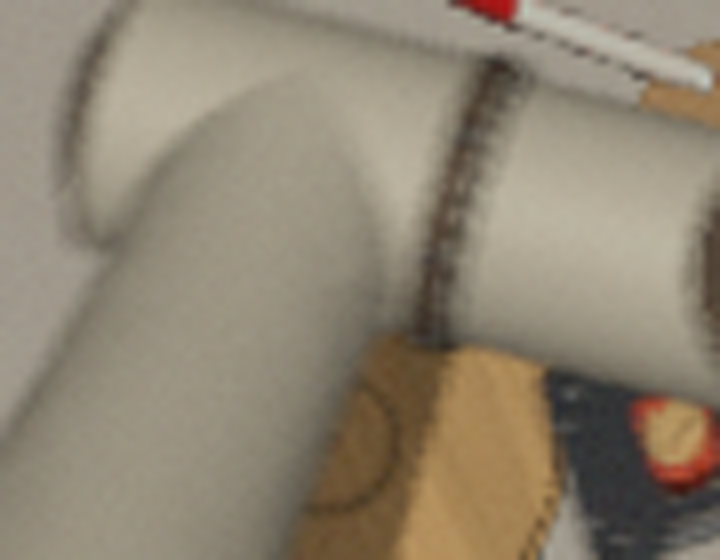

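The forearm covers the tray in that picture (crop 0-380, rows 0-560), so I'll move the arm further right.

>>> servo_tool(slide=[[0.03,-0.022,0],[0.06,-0.044,0],[0.09,-0.066,0],[0.12,-0.088,0],[0.15,-0.11,0]], spin=[0,0,0,0,0], grip=[0.83,0.83,0.83,0.83,0.83])

```text
time_s: 5.57
tcp_pos: [0.3173, -0.4253, 0.1769]
ee_rot: [[-0.947, -0.321, 0.0], [-0.321, 0.947, -0.0], [-0.0, -0.0, -1.0]]
wrist_force: [0.8, -0.3, 0.9]
gripper_width: 0.168
gripper_force: 0.0
```

>>> servo_tool(slide=[[0.03,-0.022,0],[0.06,-0.044,0],[0.09,-0.066,0],[0.09,-0.066,0],[0.09,-0.066,0]], spin=[0,0,0,0,0], grip=[0.83,0.83,0.83,0.83,0.83])

```text
time_s: 5.98
tcp_pos: [0.2526, -0.5167, 0.1762]
ee_rot: [[-0.949, -0.316, -0.0], [-0.316, 0.949, 0.001], [0.0, 0.001, -1.0]]
wrist_force: [0.2, -0.1, -0.1]
gripper_width: 0.172
gripper_force: 0.0
```

Run:
```python
from h import *
s=sense(); print(s['time_s'],s['tcp_pos'])
for c,w in(('top',(145,150,100,75)),):
    d=capture(c); np.savez(c+'3.npz',**d)
    print([(n,np.round(r['point'],4).tolist(),round(r['conf'],2)) for n in('cup_floor','turntable','jar') for r in tip_of(n,c)[:3]])
    x,y,W,H=w; cv2.imwrite(f'pics/{c}3.png',cv2.resize(d['pixels'][y:y+H,x:x+W],None,fx=8,fy=8,interpolation=cv2.INTER_CUBIC))
```

```text
5.9833 [ 0.252643   -0.51670487  0.17618484]
[('cup_floor', [0.4302, -0.0704, 0.0401], 0.58), ('turntable', [0.4326, -0.0718, 0.0211], 0.66), ('jar', [0.3767, -0.6537, -0.0016], 0.66), ('jar', [0.4384, -0.2984, -0.0044], 0.49), ('jar', [0.4293, -0.2149, 0.002], 0.45)]
```

View pics/top3.png

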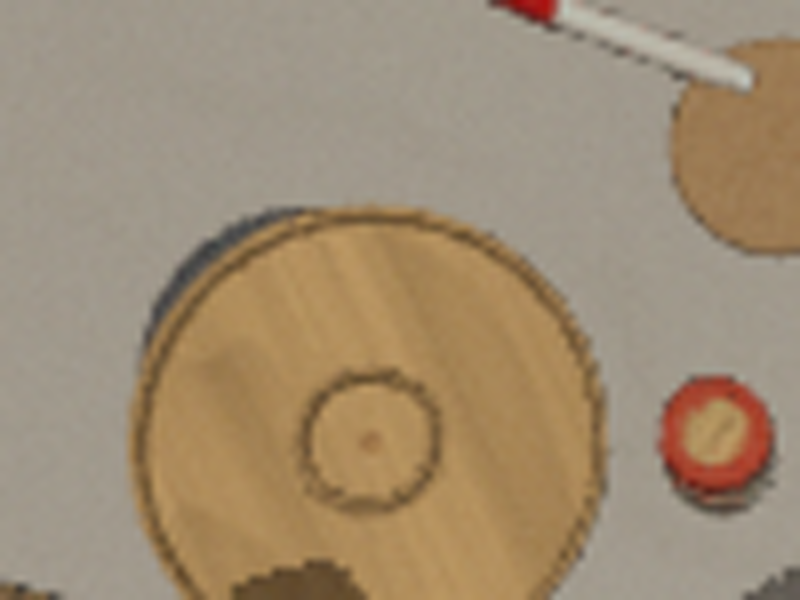

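The dark steel base shows as a crescent at the tray's upper left, crop (150-310, 205-345), which is about pixels (164-184, 176-193). I'll fit its circle (r 70, z 18) and the rim's (r 98, z 46).

Run:
```python
from h import *
from scipy.optimize import least_squares
from scipy.ndimage import map_coordinates
d=dict(np.load('top3.npz')); im=d['pixels'].astype(float)
sat=im[...,2]-im[...,0]; lum=im.mean(2)
def back(uv,z):
    r=np.c_[(uv[:,0]-d['cx'])/d['fx'],(uv[:,1]-d['cy'])/d['fy'],np.ones(len(uv))]@d['R']
    C=-d['R'].T@d['t']; return (C+r*((z-C[2])/r[:,2])[:,None])[:,:2]
def fit(P,R):
    f=lambda q:np.hypot(P[:,0]-q[0],P[:,1]-q[1])-(R if R else q[2])
    s=least_squares(f,[P[:,0].mean(),P[:,1].mean()]+([] if R else [.07]),loss='soft_l1',f_scale=.001); return s.x,f(s.x)
c0=np.array([.431,-.071])
# ray profiles at tray rim height: saturation edge
def edge(img,z,angs,r0,r1,level,rising):
    out=[]
    for a in angs:
        r=np.arange(r0,r1,.0005); X=np.c_[c0[0]+r*np.cos(a),c0[1]+r*np.sin(a),0*r+z]
        u=proj(d,X); v=map_coordinates(img,[u[:,1],u[:,0]],order=1)
        k=np.where((v[:-1]<level)&(v[1:]>=level) if rising else (v[:-1]>=level)&(v[1:]<level))[0]
        if len(k): out.append((k[-1],*u[k[-1]]))
    return np.array(out)
A=np.deg2rad(np.arange(-120,150,3))
e=edge(sat,.046,A,.085,.11,45,False); P=back(e[:,1:],.046)
for R in(.098,None): q,res=fit(P,R); print('tray',len(P),q,np.abs(res).mean())
# base crescent: world angles; from image upper-left => +x,+y
B=np.deg2rad(np.arange(10,80,3))
for a in B[::4]:
    r=np.arange(.09,.135,.003); X=np.c_[c0[0]+r*np.cos(a),c0[1]+r*np.sin(a),0*r+.018]; u=proj(d,X)
    print(round(np.rad2deg(a)),map_coordinates(lum,[u[:,1],u[:,0]],order=1).round().astype(int))
e=edge(lum,.018,B,.095,.14,125,True); b=back(e[:,1:],.018)
print((np.hypot(*(b-c0).T)*1000).round(1))
for R in(.07,None): q,res=fit(b,R); print('base',len(b),q,(res*1000).round(1))
```

```text
tray 90 [ 0.43053235 -0.0702792 ] 0.0004965805837774633
tray 90 [ 0.43091277 -0.07022552  0.09755807] 0.0004000508831457429
10 [140 131 102  92 122 144 150 151 151 151 151 151 151 151 150 151]
22 [138 135 113 103 112  99 103 148 150 151 151 151 149 151 150 150]
34 [132 133 114  81 112 103  81  84 129 147 149 150 151 150 150 150]
46 [136 136 121  96 105 105  85  78 107 144 150 151 151 150 149 151]
58 [130 127 109  90 104 103  82  90 128 147 151 150 150 152 150 150]
70 [128 129 107  92 104 114 130 148 149 151 152 151 150 149 150 150]
[102.  102.5 105.  107.  109.  111.  111.5 113.  113.5 114.  114.  115.
 115.  115.5 114.  114.  113.5 111.5 111.  109.  107.  106.  104.  103. ]
base 24 [ 0.4626222 -0.0393314] [ 0.2 -1.2 -0.6 -0.4  0.   0.6 -0.   0.4  0.1 -0.  -0.5  0.3  0.3  0.9
 -0.2  0.3  0.6 -0.4  0.2 -0.5 -0.9 -0.3 -0.5  0.5]
base 24 [ 0.46364234 -0.03831689  0.06875432] [ 0.7 -0.8 -0.4 -0.2  0.1  0.7 -0.1  0.3 -0.  -0.2 -0.6  0.1  0.1  0.7
 -0.4  0.2  0.5 -0.5  0.2 -0.4 -0.8 -0.  -0.1  0.9]
```

>>> servo_tool(slide=[[-0.025,0.029,0],[-0.05,0.058,0],[-0.074,0.088,0],[-0.099,0.117,0],[-0.124,0.146,0]], spin=[0,0,0,0,0], grip=[1,1,1,1,1])

```text
time_s: 6.6
tcp_pos: [0.3253, -0.3357, 0.1769]
ee_rot: [[-0.947, -0.32, 0.001], [-0.32, 0.947, -0.0], [-0.0, -0.0, -1.0]]
wrist_force: [1.1, 0.5, 0.8]
gripper_width: 0.007
gripper_force: 0.0
```

>>> servo_tool(slide=[[-0.025,0.029,0],[-0.05,0.058,0],[-0.074,0.088,0],[-0.099,0.117,0],[-0.124,0.146,0]], spin=[0,0,0,0,0], grip=[1,1,1,1,1])

```text
time_s: 7.02
tcp_pos: [0.3959, -0.1575, 0.1771]
ee_rot: [[-0.947, -0.321, 0.001], [-0.321, 0.947, 0.0], [-0.001, -0.0, -1.0]]
wrist_force: [0.1, -0.2, -0.3]
gripper_width: 0.004
gripper_force: 0.0
```

>>> servo_tool(slide=[[-0.025,0.03,0],[-0.05,0.06,0],[-0.062,0.074,0.01],[-0.062,0.074,0.03],[-0.062,0.074,0.06]], spin=[0,0,0,0,0], grip=[1,1,1,1,1])

```text
time_s: 7.43
tcp_pos: [0.4334, -0.0676, 0.1184]
ee_rot: [[-0.946, -0.324, 0.008], [-0.324, 0.946, 0.001], [-0.008, -0.001, -1.0]]
wrist_force: [0.2, 0.0, -0.5]
gripper_width: 0.005
gripper_force: 0.0
```

>>> servo_tool(slide=[[0.002,-0.001,0.012],[0.002,-0.001,0.025],[0.002,-0.001,0.038],[0.002,-0.001,0.05],[0.002,-0.001,0.05]], spin=[0,0,0,0,0], grip=[1,1,1,1,1])

```text
time_s: 7.85
tcp_pos: [0.4277, -0.0713, 0.065]
ee_rot: [[-0.947, -0.32, -0.004], [-0.32, 0.947, -0.001], [0.004, 0.001, -1.0]]
wrist_force: [0.8, -1.0, -0.4]
gripper_width: 0.005
gripper_force: 0.0
```

>>> servo_tool(slide=[[0,0,0],[0,0,0],[0,0,0],[0,0,0],[0,0,0]], spin=[0,0,0,0,0], grip=[0.83,0.83,0.83,0.83,0.83])

```text
time_s: 8.27
tcp_pos: [0.4296, -0.072, 0.0672]
ee_rot: [[-0.948, -0.318, 0.001], [-0.318, 0.948, 0.0], [-0.001, -0.0, -1.0]]
wrist_force: [0.6, 0.0, -0.0]
gripper_width: 0.158
gripper_force: 0.0
```

>>> servo_tool(slide=[[-0.007,0.0034,0],[-0.014,0.0068,0],[-0.021,0.0102,0],[-0.028,0.0136,0],[-0.0346,0.017,0]], spin=[0,0,0,0,0], grip=[0.82,0.82,0.82,0.82,0.82])

```text
time_s: 8.68
tcp_pos: [0.4567, -0.0445, 0.0661]
ee_rot: [[-0.948, -0.318, -0.002], [-0.318, 0.948, -0.0], [0.002, 0.0, -1.0]]
wrist_force: [-1.1, -1.4, -1.2]
gripper_width: 0.174
gripper_force: 1.2
```

>>> servo_tool(slide=[[-0.001,0.0005,0],[-0.002,0.001,0],[-0.003,0.0015,0],[-0.004,0.002,0],[-0.005,0.0025,0]], spin=[0,0,0,0,0], grip=[0.82,0.82,0.82,0.82,0.82])

```text
time_s: 9.1
tcp_pos: [0.4605, -0.0412, 0.0666]
ee_rot: [[-0.948, -0.318, -0.0], [-0.318, 0.948, -0.0], [0.0, -0.0, -1.0]]
wrist_force: [-1.6, -2.2, -1.3]
gripper_width: 0.183
gripper_force: 0.9
```

>>> servo_tool(slide=[[-0.0008,0.0004,0],[-0.0016,0.0008,0],[-0.0024,0.0012,0],[-0.0032,0.0016,0],[-0.004,0.002,0]], spin=[0,0,0,0,0], grip=[0.82,0.82,0.82,0.82,0.82])

```text
time_s: 9.52
tcp_pos: [0.4637, -0.0379, 0.0665]
ee_rot: [[-0.948, -0.318, -0.0], [-0.318, 0.948, -0.0], [0.0, 0.0, -1.0]]
wrist_force: [-0.7, -2.2, -1.1]
gripper_width: 0.176
gripper_force: 0.9
```

>>> servo_tool(slide=[[0.0007,0.0014,0],[0.0017,0.0009,0],[0.0028,0.0004,0],[0.0039,-0.0002,0],[0.005,-0.0007,0]], spin=[0,0,0,0,0], grip=[0.82,0.82,0.82,0.82,0.82])

```text
time_s: 9.93
tcp_pos: [0.4596, -0.04, 0.0668]
ee_rot: [[-0.948, -0.318, 0.001], [-0.318, 0.948, 0.0], [-0.001, -0.0, -1.0]]
wrist_force: [0.3, -0.3, -0.5]
gripper_width: 0.18
gripper_force: 0.0
```

```bash
cat > ht.py <<'E'
from h import *
from scipy.optimize import least_squares
from scipy.ndimage import map_coordinates
d=capture('side'); v,u=np.mgrid[:384,:512]; z=d['depth']
c=np.stack([(u-d['cx'])/d['fx']*z,(v-d['cy'])/d['fy']*z,z],-1); W=(c-d['t'])@d['R']
s=sense(); t=s['tcp_pos']
r=np.hypot(W[...,0]-t[0],W[...,1]-t[1]); im=d['pixels'].astype(int)
m=(z>0)&(r>.04)&(r<.08)&(W[...,2]<.06)&(im[...,2]-im[...,0]>45)
print('plate z',np.median(W[m][:,2]),m.sum())
# rim fit: silhouettes near camera side -> (x,y,z)
sat=(im[...,2]-im[...,0]).astype(float); A=np.deg2rad(np.arange(-180,-20,4)); pts=[]
for a in A:
    rr=np.arange(.085,.112,.0005); X=np.c_[t[0]+rr*np.cos(a),t[1]+rr*np.sin(a),0*rr+.046]; q=proj(d,X)
    w=map_coordinates(im.sum(2).astype(float),[q[:,1],q[:,0]],order=1)
    pts.append(rr[np.argmin(np.gradient(w))])
print('rim edge r @z.046',np.round(np.array(pts)*1000,1))
s=sense(); print(s['time_s'],s['tcp_pos'],s['wrist_force'])
E
python3 ht.py
```

```text
plate z 0.03478644535785812 339
rim edge r @z.046 [ 91.5  88.   88.5  88.   87.   90.5  85.5  85.   85.   87.  106.5  85.
  85.   85.   90.   85.   92.   87.5  89.5  92.   99.   97.5  94.5 100.
 111.5 102.  109.5 108.5 106.5 102.   95.5  93.   93.   89.   90.5  85.5
  85.   85.  105.5 111.5]
9.9833 [ 0.45926004 -0.0401888   0.06672413] [-0.45631549  0.3295494  -0.13019328]
```

>>> servo_tool(slide=[[0.0009,-0.0004,0],[0.0018,-0.0009,0],[0.0018,-0.0009,0],[0.0012,-0.0022,0],[0.0005,-0.0036,0]], spin=[0,0,0,0,0], grip=[0.815,0.815,0.815,0.815,0.815])

```text
time_s: 10.4
tcp_pos: [0.4601, -0.0437, 0.0666]
ee_rot: [[-0.948, -0.318, 0.0], [-0.318, 0.948, 0.0], [-0.0, -0.0, -1.0]]
wrist_force: [-0.1, -0.2, -0.3]
gripper_width: 0.184
gripper_force: 0.0
```

>>> servo_tool(slide=[[-0.0011,0.0005,0],[-0.0022,0.0011,0],[-0.0032,0.0016,0],[-0.0043,0.0022,0],[-0.0054,0.0027,0]], spin=[0,0,0,0,0], grip=[0.815,0.815,0.815,0.815,0.815])

```text
time_s: 10.82
tcp_pos: [0.4641, -0.0393, 0.0665]
ee_rot: [[-0.948, -0.318, -0.0], [-0.318, 0.948, -0.0], [0.0, 0.0, -1.0]]
wrist_force: [-0.7, 0.4, 0.1]
gripper_width: 0.183
gripper_force: 0.2
```

```bash
python3 ht.py | grep -v rim
python3 - <<'E'
from h import *
for c in('side',):
    print([(n,np.round(r['point'],4).tolist(),round(r['conf'],2)) for n in('cup_floor','turntable') for r in tip_of(n,c)[:2]])
E
```

```text
plate z 0.03435824104807868 349
  94.   88.5  94.   94.5  95.5  91.5  93.5  95.5  97.5  95.   89.  106.5
 111.5 105.5 106.5 104.5  97.5  98.   91.5  89.   87.   85.   87.   86.
 105.  103.  110.   95.5]
10.8667 [ 0.46422951 -0.03926995  0.06649036] [-0.25443622 -0.04928803 -0.30128781]
[('cup_floor', [0.4569, -0.0425, 0.0299], 0.86), ('cup_floor', [0.5443, -0.4163, 0.0039], 0.54), ('turntable', [0.453, -0.0398, 0.0139], 0.71)]
```

The fingertips have more play in the cup than I assumed. I'll open them against the wall to find the contact width and centre the tray on them.

>>> servo_tool(slide=[[0,0,0],[0,0,0],[0,0,0],[0,0,0],[0,0,0]], spin=[0,0,0,0,0], grip=[0.76,0.72,0.68,0.64,0.6])

```text
time_s: 11.38
tcp_pos: [0.4641, -0.0395, 0.0664]
ee_rot: [[-0.948, -0.318, -0.0], [-0.318, 0.948, 0.0], [0.0, 0.0, -1.0]]
wrist_force: [-0.3, 1.7, -2.5]
gripper_width: 0.342
gripper_force: 30.1
```

```bash
python3 ht.py | grep -v rim;  python3 - <<'E'
from h import *
for c in('side',):
    print([(n,np.round(r['point'],4).tolist(),round(r['conf'],2)) for n in('cup_floor','turntable') for r in tip_of(n,c)[:2]])
E
```

```text
plate z 0.03432962813468403 334
  88.5  88.   93.5  94.5  95.5  91.5  93.   94.5  97.5  94.5  89.  106.5
 111.5 105.  106.5 104.  103.  102.   96.   93.   91.   92.   85.   85.
  85.  105.5  96.  108.5]
11.4333 [ 0.46412936 -0.03944968  0.06636818] [-0.45088877  1.17635677 -1.80319124]
[('cup_floor', [0.463, -0.0418, 0.0303], 0.89), ('turntable', [0.4608, -0.0416, 0.013], 0.59)]
```

>>> servo_tool(slide=[[0,0,0],[0.001,0,0],[0.0022,0,0],[0.0034,0,0],[0.0046,0,0]], spin=[0,0,0,0,0], grip=[0.668,0.668,0.668,0.668,0.668])

```text
time_s: 11.95
tcp_pos: [0.4621, -0.0402, 0.0674]
ee_rot: [[-0.948, -0.319, 0.005], [-0.319, 0.948, 0.001], [-0.006, -0.001, -1.0]]
wrist_force: [3.4, 3.9, -1.4]
gripper_width: 0.329
gripper_force: 9.2
```

```bash
python3 ht.py | grep -v rim
```

```text
plate z 0.034436882421733574 376
  98.5  95.   98.5  99.   95.  102.   98.   99.   96.5  96.5  85.  107.5
 111.5 104.5 106.5 105.5 103.5 100.5 100.   94.5  92.5  90.5  89.5  91.
  85.   85.  105.   85. ]
12.0 [ 0.46194335 -0.04031897  0.0674811 ] [2.73988771 3.33098712 0.17002963]
```

>>> servo_tool(slide=[[0.0005,0,0],[0.001,0,0],[0.0015,0,0],[0.002,0,0],[0.0025,0,0]], spin=[0,0,0,0,0], grip=[0.68,0.68,0.68,0.68,0.68])

```text
time_s: 12.42
tcp_pos: [0.4577, -0.0418, 0.0668]
ee_rot: [[-0.948, -0.318, 0.001], [-0.318, 0.948, -0.0], [-0.001, -0.0, -1.0]]
wrist_force: [2.8, 1.9, 1.9]
gripper_width: 0.322
gripper_force: 2.2
```

>>> servo_tool(slide=[[0,0.0015,0.002],[-0.0012,0.0015,0.0045],[-0.0025,0.0015,0.0045],[-0.0037,0.0015,0.0045],[-0.005,0.0015,0.0045]], spin=[0,0,0,0,0], grip=[0.675,0.675,0.675,0.675,0.675])

```text
time_s: 12.83
tcp_pos: [0.4607, -0.0392, 0.0618]
ee_rot: [[-0.948, -0.318, -0.003], [-0.318, 0.948, -0.001], [0.003, 0.0, -1.0]]
wrist_force: [1.1, -1.8, 3.0]
gripper_width: 0.322
gripper_force: 4.4
```

>>> servo_tool(slide=[[-0.001,0,0],[-0.002,0,0],[-0.003,0,0],[-0.004,0,0],[-0.005,0,0]], spin=[0,0,0,0,0], grip=[0.675,0.675,0.675,0.675,0.675])

```text
time_s: 13.25
tcp_pos: [0.4648, -0.0373, 0.0609]
ee_rot: [[-0.948, -0.317, -0.004], [-0.317, 0.948, -0.0], [0.004, 0.001, -1.0]]
wrist_force: [-0.6, -4.9, -2.5]
gripper_width: 0.323
gripper_force: 2.9
```

```bash
python3 ht.py | grep -v rim
```

```text
plate z 0.024500264023910753 407
 111.5 111.  111.5 111.5 111.5 111.5 111.5 111.5 109.5  95.   90.  107.5
 110.  106.  110.  108.  108.5 103.  100.5  98.   97.5  96.5  89.   90.5
  86.5  85.  100.5 108. ]
13.3 [ 0.4648662  -0.0373057   0.06099425] [-0.19733577 -2.14731684 -3.94201197]
```

The plate is at 24.5 mm, so the stub has dropped in. I'll close the fingers, lift, and go over the jar.

>>> servo_tool(slide=[[0.001,0,0],[0.001,0,0],[0.001,0,0],[0.001,0,-0.02],[0.001,0,-0.05]], spin=[0,0,0,0,0], grip=[0.85,0.85,0.85,0.85,0.85])

```text
time_s: 13.72
tcp_pos: [0.4641, -0.0375, 0.1107]
ee_rot: [[-0.948, -0.318, -0.005], [-0.318, 0.948, -0.001], [0.006, 0.001, -1.0]]
wrist_force: [0.6, 0.1, -0.0]
gripper_width: 0.162
gripper_force: 0.0
```

>>> servo_tool(slide=[[0,0,-0.035],[0,0,-0.065],[0,0,-0.065],[0,0,-0.065],[0,0,-0.065]], spin=[0,0,0,0,0], grip=[0.25,0.25,0.25,0.25,0.25])

```text
time_s: 14.13
tcp_pos: [0.4653, -0.0373, 0.177]
ee_rot: [[-0.948, -0.318, 0.0], [-0.318, 0.948, 0.001], [-0.001, 0.0, -1.0]]
wrist_force: [-1.1, 0.4, -0.2]
gripper_width: 0.453
gripper_force: 0.0
```

>>> servo_tool(slide=[[0.02,-0.036,0],[0.04,-0.072,0],[0.06,-0.108,0],[0.078,-0.138,0],[0.0877,-0.154,0]], spin=[0,0,0,0,0], grip=[0.25,0.25,0.25,0.25,0.25])

```text
time_s: 14.55
tcp_pos: [0.4296, -0.2137, 0.1754]
ee_rot: [[-0.949, -0.316, -0.004], [-0.316, 0.949, 0.0], [0.003, 0.002, -1.0]]
wrist_force: [0.4, -0.4, 0.8]
gripper_width: 0.738
gripper_force: 0.0
```

Run:
```python
from h import *
d=capture('side')
print([(n,np.round(r['point'],4).tolist(),round(r['conf'],2)) for n in('cup_floor','turntable','jar') for r in tip_of(n,'side')[:3]])
z=d['depth'];v,u=np.mgrid[:384,:512]
W=(np.stack([(u-d['cx'])/d['fx']*z,(v-d['cy'])/d['fy']*z,z],-1)-d['t'])@d['R']
r=np.hypot(W[...,0]-.4635,W[...,1]+.038); im=d['pixels'].astype(int)
m=(z>0)&(r>.04)&(r<.08)&(W[...,2]<.06)&(im[...,2]-im[...,0]>45)
A=np.c_[W[m][:,:2]-[.4635,-.038],np.ones(m.sum())]; print('plane',np.linalg.lstsq(A,W[m][:,2],rcond=None)[0])
# jar cap: red pixels
h=(im[...,2]-im[...,1]>80)&(abs(W[...,0]-.43)<.04)&(abs(W[...,1]+.213)<.04); print('cap',h.sum(),np.median(W[h],0),W[h].max(0))
x,y=190,150; cv2.imwrite('pics/side4.png',cv2.resize(d['pixels'][y:y+80,x:x+100],None,fx=7,fy=7,interpolation=cv2.INTER_CUBIC))
s=sense();print(s['time_s'],s['tcp_pos'])
```

```text
[('cup_floor', [0.464, -0.0399, 0.0212], 0.96), ('cup_floor', [0.4643, -0.0381, 0.0078], 0.51), ('turntable', [0.4668, -0.0385, 0.0082], 0.57), ('jar', [0.4298, -0.2122, 0.0027], 0.87), ('jar', [0.3778, -0.6546, -0.0004], 0.77), ('jar', [0.4404, -0.2972, 0.001], 0.66)]
plane [0.00553876 0.00275828 0.02417457]
cap 41 [ 0.41325416 -0.22085752  0.10284383] [ 0.42635193 -0.1926174   0.10793488]
14.75 [ 0.4306707  -0.21143309  0.17573341]
```

View pics/side4.png

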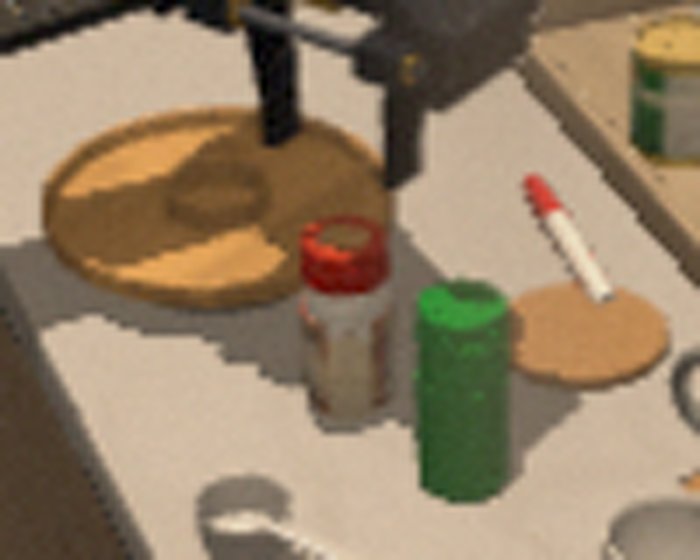

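The side picture shows the tray level at z = 24 mm with no gap. The red-capped jar at crop (345,325) is right below the open fingers, with the green jar clear at (465,390). Next I descend and grasp.

>>> servo_tool(slide=[[0,-0.001,0.03],[0,-0.001,0.06],[0,-0.001,0.085],[0,-0.001,0.098],[0,-0.001,0.098]], spin=[0,0,0,0,0], grip=[0.25,0.25,0.25,0.25,0.25])

```text
time_s: 15.17
tcp_pos: [0.4295, -0.2106, 0.0757]
ee_rot: [[-0.948, -0.319, -0.008], [-0.319, 0.948, 0.002], [0.007, 0.004, -1.0]]
wrist_force: [-0.0, 0.4, 0.5]
gripper_width: 0.748
gripper_force: 0.0
```

>>> servo_tool(slide=[[0,0,0],[0,0,0],[0,0,0],[0,0,0],[0,0,0]], spin=[0,0,0,0,0], grip=[0.6,0.6,0.6,0.6,0.6])

```text
time_s: 15.58
tcp_pos: [0.4324, -0.2122, 0.0801]
ee_rot: [[-0.948, -0.318, 0.003], [-0.318, 0.948, -0.0], [-0.002, -0.001, -1.0]]
wrist_force: [0.1, 1.6, 2.5]
gripper_width: 0.503
gripper_force: 30.0
```

>>> servo_tool(slide=[[0,0,0],[0,0,0],[0,0,0],[0,0,-0.01],[0,0,-0.02]], spin=[0,0,0,0,0], grip=[0.6,0.6,0.6,0.6,0.6])

```text
time_s: 16.0
tcp_pos: [0.4309, -0.2122, 0.0987]
ee_rot: [[-0.948, -0.318, -0.002], [-0.318, 0.948, 0.0], [0.002, 0.001, -1.0]]
wrist_force: [0.2, -0.3, -1.7]
gripper_width: 0.505
gripper_force: 30.0
```

>>> servo_tool(slide=[[0,0,-0.025],[0,0,-0.05],[-0.002,0.01,-0.05],[-0.005,0.03,-0.05],[-0.009,0.054,-0.05]], spin=[0,0,0,0,0], grip=[0.6,0.6,0.6,0.6,0.6])

```text
time_s: 16.42
tcp_pos: [0.4226, -0.1581, 0.1489]
ee_rot: [[-0.949, -0.315, 0.0], [-0.315, 0.949, 0.0], [-0.0, 0.0, -1.0]]
wrist_force: [0.0, 0.9, -1.3]
gripper_width: 0.507
gripper_force: 30.0
```

>>> servo_tool(slide=[[-0.005,0.03,0],[-0.01,0.06,0],[-0.014,0.085,0],[-0.0163,0.1,0],[-0.0163,0.1,0]], spin=[0,0,0,0,0], grip=[0.6,0.6,0.6,0.6,0.6])

```text
time_s: 16.83
tcp_pos: [0.4056, -0.0564, 0.1487]
ee_rot: [[-0.947, -0.321, -0.001], [-0.321, 0.947, 0.0], [0.001, 0.001, -1.0]]
wrist_force: [-0.4, 0.3, -0.4]
gripper_width: 0.504
gripper_force: 30.0
```

>>> servo_tool(slide=[[0,0,0],[0,0,0.012],[0,0,0.025],[0,0,0.03],[0,0,0.03]], spin=[0,0,0,0,0], grip=[0.6,0.6,0.6,0.6,0.6])

```text
time_s: 17.25
tcp_pos: [0.4057, -0.0592, 0.1178]
ee_rot: [[-0.949, -0.317, -0.004], [-0.317, 0.949, -0.001], [0.004, 0.0, -1.0]]
wrist_force: [-0.2, -0.9, -0.8]
gripper_width: 0.504
gripper_force: 30.0
```

Run:
```python
from h import *
s=sense();print(s['time_s'],s['tcp_pos'],s['wrist_force'])
d=capture('side'); print([(n,np.round(r['point'],4).tolist(),round(r['conf'],2)) for n in('cup_floor','turntable','jar') for r in tip_of(n,'side')[:3]])
x,y=180,120; cv2.imwrite('pics/side5.png',cv2.resize(d['pixels'][y:y+80,x:x+100],None,fx=7,fy=7,interpolation=cv2.INTER_CUBIC))
```

```text
17.25 [ 0.4056524  -0.05916001  0.1177658 ] [-0.15427171 -0.94689925 -0.80843811]
[('cup_floor', [0.4674, -0.0376, 0.0213], 0.82), ('cup_floor', [0.4904, -0.5114, 0.0008], 0.73), ('turntable', [0.4609, -0.0391, 0.0064], 0.9), ('jar', [0.3803, -0.6587, -0.0009], 0.78), ('jar', [0.4013, -0.0602, 0.0345], 0.69), ('jar', [0.4426, -0.2974, -0.0034], 0.58)]
```

View pics/side5.png

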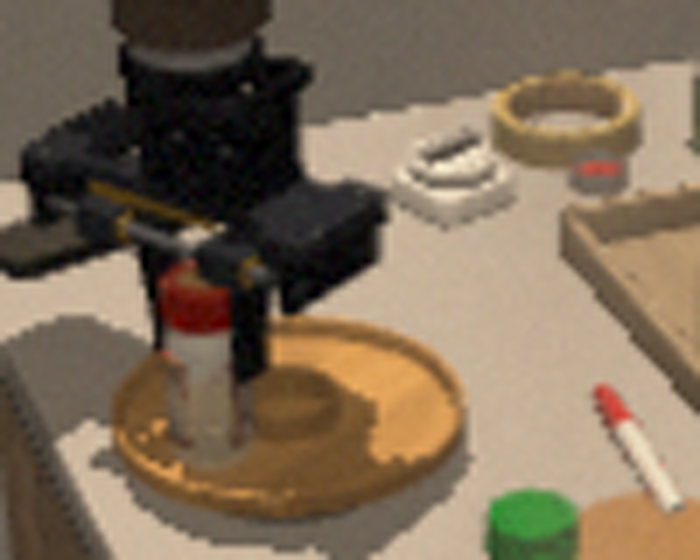

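The jar hangs upright at crop (210,390), between the cup (295,400) and the rim, still about 14 mm above the plate. I'll lower it.

>>> servo_tool(slide=[[0,0,0.006],[0,0,0.011],[0,0,0.014],[0,0,0.015],[0,0,0.015]], spin=[0,0,0,0,0], grip=[0.6,0.6,0.6,0.6,0.6])

```text
time_s: 17.87
tcp_pos: [0.4064, -0.0583, 0.1041]
ee_rot: [[-0.948, -0.319, -0.001], [-0.319, 0.948, -0.0], [0.001, -0.0, -1.0]]
wrist_force: [-1.9, -1.1, 1.4]
gripper_width: 0.509
gripper_force: 30.0
```

>>> servo_tool(slide=[[0,0,0],[0,0,0],[0,0,0],[0,0,0],[0,0,0]], spin=[0,0,0,0,0], grip=[0.6,0.6,0.6,0.6,0.6])

```text
time_s: 18.28
tcp_pos: [0.4064, -0.0583, 0.1041]
ee_rot: [[-0.948, -0.318, -0.001], [-0.318, 0.948, -0.0], [0.001, 0.0, -1.0]]
wrist_force: [-2.5, 0.4, 4.0]
gripper_width: 0.504
gripper_force: 30.0
```

>>> servo_tool(slide=[[0,0,0.001],[0,0,0.001],[0,0,0.001],[0,0,0.001],[0,0,0.001]], spin=[0,0,0,0,0], grip=[0.6,0.6,0.45,0.4,0.35])

```text
time_s: 18.7
tcp_pos: [0.4071, -0.0581, 0.103]
ee_rot: [[-0.948, -0.318, 0.001], [-0.318, 0.948, 0.0], [-0.001, -0.0, -1.0]]
wrist_force: [-0.5, -0.9, 0.4]
gripper_width: 0.607
gripper_force: 0.0
```

>>> servo_tool(slide=[[0,0,0],[0,0,0],[0,0,0],[0,0,0],[0,0,0]], spin=[0,0,0,0,0], grip=[0.25,0.2,0.2,0.2,0.2])

```text
time_s: 19.12
tcp_pos: [0.4067, -0.0582, 0.103]
ee_rot: [[-0.948, -0.318, -0.0], [-0.318, 0.948, -0.0], [0.0, -0.0, -1.0]]
wrist_force: [-0.1, -0.6, -0.5]
gripper_width: 0.792
gripper_force: 0.0
```

>>> servo_tool(slide=[[0,0,-0.01],[0,0,-0.03],[0,0,-0.06],[0,0,-0.095],[0,0,-0.13]], spin=[0,0,0,0,0], grip=[0.2,0.2,0.2,0.2,0.2])

```text
time_s: 19.53
tcp_pos: [0.406, -0.0584, 0.2343]
ee_rot: [[-0.948, -0.318, -0.001], [-0.318, 0.948, -0.0], [0.001, 0.0, -1.0]]
wrist_force: [1.1, -0.7, -0.4]
gripper_width: 0.8
gripper_force: 0.0
```

Run:
```python
from h import *
s=sense();print(s['time_s'],s['tcp_pos'],s['wrist_force'])
d=capture('side'); print([(n,np.round(r['point'],4).tolist(),round(r['conf'],2)) for n in('cup_floor','turntable','jar','mug','espresso_cup','egg_cup') for r in tip_of(n,'side')[:3]])
z=d['depth'];v,u=np.mgrid[:384,:512]
W=(np.stack([(u-d['cx'])/d['fx']*z,(v-d['cy'])/d['fy']*z,z],-1)-d['t'])@d['R']
r=np.hypot(W[...,0]-.464,W[...,1]+.0385); im=d['pixels'].astype(int)
m=(z>0)&(r>.04)&(r<.08)&(W[...,2]<.05)&(im[...,2]-im[...,0]>45)
A=np.c_[W[m][:,:2]-[.464,-.0385],np.ones(m.sum())]; print('plane',np.linalg.lstsq(A,W[m][:,2],rcond=None)[0],np.median(W[m][:,2]))
x,y=180,120; cv2.imwrite('pics/side6.png',cv2.resize(d['pixels'][y:y+80,x:x+100],None,fx=7,fy=7,interpolation=cv2.INTER_CUBIC))
```

```text
19.5333 [ 0.40604238 -0.0583572   0.23425995] [ 1.11945481 -0.67489991 -0.36174287]
[('cup_floor', [0.4632, -0.0421, 0.0224], 0.78), ('turntable', [0.4652, -0.0377, 0.0067], 0.61), ('jar', [0.4385, -0.2969, -0.0018], 0.86), ('jar', [0.4026, -0.0565, 0.0228], 0.66), ('jar', [0.3794, -0.6561, 0.0024], 0.57), ('mug', [0.5426, -0.4162, 0.0033], 0.87), ('espresso_cup', [0.4643, -0.4461, -0.0044], 0.55), ('egg_cup', [0.4871, -0.5114, 0.0003], 0.81), ('egg_cup', [0.4652, -0.4464, -0.0013], 0.59)]
plane [-0.00694266 -0.0076951   0.02417627] 0.024039051643592744
```

View pics/side6.png

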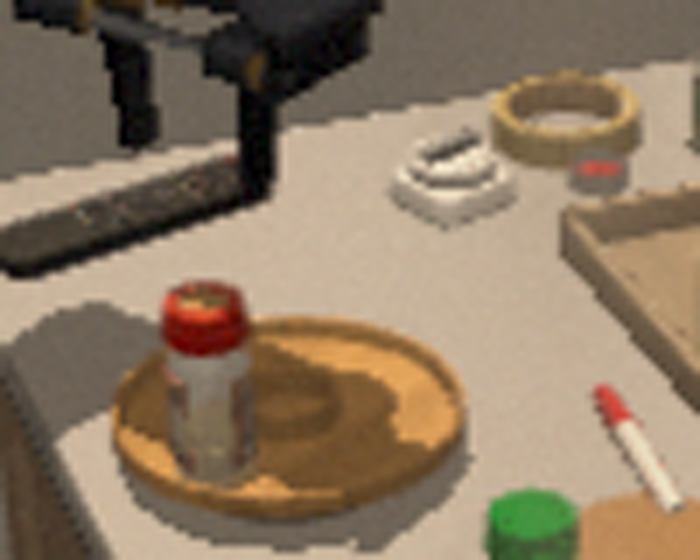

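The red-capped jar stands upright on the tray at crop (208,385), between the cup and the rim. The tray is level at z = 24 mm, the mug and both cups haven't moved, and the gripper is clear.

```bash
python3 -c "
from station import *
print(finish_job())"
```

```text
the job is handed in; nothing more can be done
None
```

The job is handed in at about 19.5 s of the 67 s: the turntable's stub is home with the tray level (plate at 24 mm), the spice jar stands upright on it about 61 mm from the axis, and the mug, espresso cup and egg cup are where they were; the hand-in returned no verdict.

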